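# Sweep the loose paint pans into the tray

## Task

Clear the drawing board: sweep the three loose paint pans along the board with the fingertips, off its end and into the open aluminium tray that stands against it, so that all three end up inside the tray. Only push them, never pick them up or lift them, and leave the ink jar, the eraser and the closed paint case where they are.

Things in the scene. Friction and masses are not known exactly. Their poses are not given: they have to be found in the camera images.
- board: wooden drawing board, fixed flat on the black table, 270 (its x) x 340 (its y) x 18 mm. Origin: centre of its underside (top 18 mm above). A ledge 12 mm wide, 10 mm high runs along each long side; the ends are open. Tray at its +y or -y end (varies). Pans lie in two rows 60 to 90 mm either side (+x, -x) of the middle line along y; jar and eraser between, within 12 mm of that line
- tray: shallow open aluminium tray, fixed, 270 (its x) x 130 (its y) x 16 mm high, walls and floor 3 mm, all four walls alike. Butted (2 mm gap) against an end of the board with its 270 mm side, axes parallel to the board's, shifted along that end by up to 6 mm; its rim is 2 mm below the board's top, so things pushed off the end drop in. Origin: centre of its underside
- pan_a_center (a point): loose watercolour pan, a small, nearly empty white plastic tub (walls to 13 mm, too narrow inside for a finger), 38 x 25 x 13 mm high, 13 to 27 g, lying flat on the board at any yaw. This point is its centre, 6.5 mm above its underside; x along the 38 mm side, y along the 25 mm side, z up at the start (it may end overturned). All three are alike
- pan_b_center (a point): loose watercolour pan, a small, nearly empty white plastic tub (walls to 13 mm, too narrow inside for a finger), 38 x 25 x 13 mm high, 13 to 27 g, lying flat on the board at any yaw. This point is its centre, 6.5 mm above its underside; x along the 38 mm side, y along the 25 mm side, z up at the start (it may end overturned). All three are alike
- pan_c_center (a point): loose watercolour pan, a small, nearly empty white plastic tub (walls to 13 mm, too narrow inside for a finger), 38 x 25 x 13 mm high, 13 to 27 g, lying flat on the board at any yaw. This point is its centre, 6.5 mm above its underside; x along the 38 mm side, y along the 25 mm side, z up at the start (it may end overturned). All three are alike
- ink: small amber glass jar with a black cap, 34 mm diameter, 46 mm tall, standing on the board. Origin at the centre of its underside. To be left where it is
- eraser: dark rubber eraser, 38 x 26 x 14 mm high, no recess, lying on the board. Origin at the centre of its underside. To be left where it is
- case: closed white paint case, 212 x 92 x 23 mm high, lying on the table about 20 mm beyond the end of the board opposite the tray. Origin at the centre of its underside. To be left where it is

How it is judged:
By the outcome, as a careful person would: the job done as asked, in the order asked, and still so for the second after the job is handed in, with the robot touching nothing.
It also fails if it takes over 72 s, if anything falls off the work surface, if the arm or the gripper's body presses on something with over 40 N, if the wrist force passes 120 N, or if a joint passes its speed limit or range.

## Robot

A 6-joint arm with a two-finger parallel gripper is mounted at the origin on the work surface. World frame = base frame: x ahead of the robot, y to its left, z up, the work surface at z = 0. Lengths are in m, angles in rad, forces in N, time in s.
With the tool pointing down it reaches from about 0.3 to 0.775 m from the base axis. Payload 14.6 kg.
Tool frame: the origin (TCP) lies at the very end of the fingers, on their centre line; the grasp point (between the pads) lies 19 mm behind it; z points along the fingers, y is the line along which they close (so a half turn about z gives the same grasp; the last joint's range is limited). The gripper opens to 94 mm and grips with 3 to 60 N. Pads are 16 mm wide; open, the fingers measure 119 mm over their backs; the gripper's body (75 mm by 177 mm) begins 78 mm behind the grasp point.
Start: joints at [-1.286, 0.3, 1.521, -0, 1.321, -0.067], TCP at [0.19, -0.516, 0.205] pointing down, gripper open.
Joint ranges: [-3.03, 3.03], [-0.79, 2.21], [0.23, 2.52], [-1.04, 4.18], [0, 3.07], [-2.55, 2.55]. Speed limits (rad/s): [2.22, 2.22, 2.57, 3.14, 3.14, 3.14].

## Interface

Orientations are given as a 3x3 rotation matrix whose columns are the frame's x, y, z axes.
In Python, from bench import bot, vision, job gives the robot as it stands. The module is installed in compiled form; this text tells all that it offers. Calls block until the motion is done:
- bot.move_ptp(position, orientation): joint-space move of the TCP to a pose.
- bot.move_linear(position, attitude=None, v=0.15, f_stop=None): straight line of the TCP; attitude=None keeps the orientation; v is the mean speed in m/s. With f_stop (N) it stops when the force on the tool has changed by that much, and returns True; else False.
- bot.movej(angles): joint-space move.
- bot.gripper_to(opening): finger opening in m; the grip force is fixed at half the most; returns when the fingers have stopped.
- bot.sleep(seconds).
- bot.ik(position, orientation): joint angles nearest the present ones, or None.
- vision.snapshot(name): name is "scene" or "top"; returns a dict with "pixels" (420x560x3 uint8, red, green, blue), "range_z" (420x560 float32, m along the optical axis (not along the pixel's ray), 0 where there is no reading), "K" (3x3 intrinsics, pixels), "R" (3x3) and "t" (3): a world point X has camera coordinates R X + t. Camera axes: x right, y down, z forward; pixel columns grow to the right and rows downward; lengths in m; the calibration is good to about 2 mm. A picture is of the moment at which its call begins.
A pose or a line that the arm cannot do raises bot.PlanningError and nothing moves.
- job.job_done(): hands the job in; it is judged then, once.
Readings, each from a call of its own:
- bot.get_t(): time.
- bot.get_joint_pos(): joint angles.
- bot.get_joint_vel(): joint speeds.
- bot.get_effort(): joint torques, N m.
- bot.get_eef_pos(): TCP position.
- bot.get_tcp_rot(): TCP orientation.
- bot.get_force(): force on the tool from outside, world axes, zero at the start.
- bot.get_torque(): the same for the moment, N m.
- bot.get_opening(): finger opening in m.
- bot.get_grip_force(): force on a finger pad.
Only numpy, scipy, OpenCV 4.12 (cv2) and the standard library are available. Lean on these libraries where they do the work, as an engineer would, in place of code of your own. Each camera call takes 0.05 s, during which the arm holds its last target. There are 200 camera calls.

## Working session

There is one attempt and no reset: what is moved stays moved. The work goes in short steps, each a Python script; the robot and the scene stay as the last script left them, time stands still between calls to the robot, and variables do not carry over. Pictures are saved under pics/ and viewed, at most 10 in all, crops included, and the job is handed in when it is done.

```bash
mkdir -p pics; python3 - <<'E'
from bench import bot,vision
import cv2,numpy as np
for n in("top","scene"):
    s=vision.snapshot(n); np.savez(f"pics/{n}0.npz",**s); cv2.imwrite(f"pics/{n}0.png",s["pixels"][:,:,::-1])
    print(n,s["K"].tolist(),s["R"].round(3).tolist(),s["t"].round(3).tolist())
print(bot.get_t())
E
```

```text
top [[503.83637511237174, 0.0, 276.86227984757573], [0.0, 503.83637511237174, 210.5253860835859], [0.0, 0.0, 1.0]] [[0.003, -1.0, -0.011], [-0.997, -0.003, -0.079], [0.079, 0.011, -0.997]] [0.013, 0.57, 0.847]
scene [[440.30484777058916, 0.0, 285.8161554804673], [0.0, 440.30484777058916, 214.85338566173067], [0.0, 0.0, 1.0]] [[0.54, 0.842, -0.002], [0.659, -0.424, -0.621], [-0.523, 0.334, -0.784]] [-0.325, -0.339, 1.295]
0.1
```

View pics/top0.png

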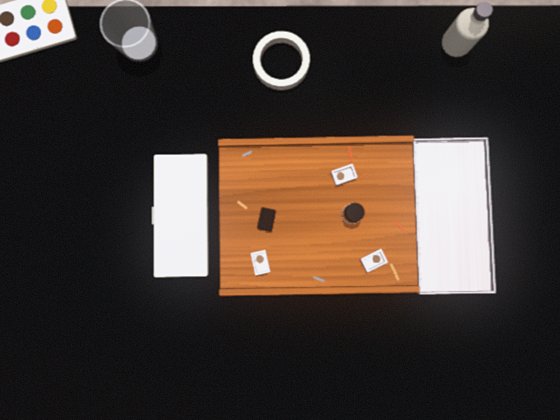

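The board spans columns 219–418 and rows 137–295, with the tray to its right (the −y end). Pans are at about (344,175), (375,260) and (260,263), the jar at (354,213), the eraser at (267,219) and the case on the left.

```bash
cat > h.py <<'E'
import numpy as np,cv2
def proj(s,u,v,z=None):
    """pixel -> world on plane z (or with depth)"""
    d=np.linalg.inv(s["K"])@np.array([u,v,1.]); R,t=s["R"],s["t"]
    c=-R.T@t; r=R.T@d
    k=s["range_z"][int(round(v)),int(round(u))] if z is None else (z-c[2])/r[2]
    return c+k*r
def pans(s,roi=(222,412,145,288)):
    p=s["pixels"].astype(int); m=((p.min(2)>150)).astype(np.uint8)
    k=np.zeros_like(m); a,b,c,d=roi; k[c:d,a:b]=m[c:d,a:b]
    k=cv2.morphologyEx(k,cv2.MORPH_CLOSE,np.ones((5,5),np.uint8))
    out=[]
    for c in cv2.findContours(k,cv2.RETR_EXTERNAL,cv2.CHAIN_APPROX_NONE)[0]:
        if cv2.contourArea(c)<80: continue
        w=np.array([proj(s,*q,.031)[:2] for q in c[:,0]],np.float32)
        out.append(cv2.minAreaRect(w*1000))
    return out
E
python3 - <<'E'
from h import *
s=dict(np.load("pics/top0.npz"))
for r in pans(s): print("pan",r)
for n,u,v,z in [("bTL",219,138,.028),("bTR",414,136.5,.028),("bBL",219.5,295,.028),("bBR",418.5,293,.028),("tTR",488,138,.016),("tBR",495,292.5,.016),("tBL",419,293,.016),("inkcap",354,212,.064),("er",267,219,.032),("caseR",207,154,.023),("caseBR",207,276,.023)]:
    print(n,proj(s,u,v,z).round(4),proj(s,u,v).round(4))
p=s["pixels"].astype(int)
m=(p[:,:,0]-p[:,:,2]>60).astype(np.uint8); c=max(cv2.findContours(m,0,1)[0],key=cv2.contourArea); print("board",cv2.minAreaRect(np.array([proj(s,*q,.022)[:2]*1000 for q in c[:,0]],np.float32)))
c=(p.max(2)<60).astype(np.uint8); k=np.zeros_like(c); k[160:280,230:400]=c[160:280,230:400]
for q in cv2.findContours(k,0,1)[0]:
    if cv2.contourArea(q)>60: print("dark",cv2.boundingRect(q),cv2.minAreaRect(np.array([proj(s,*a,.032)[:2]*1000 for a in q[:,0]],np.float32)))
i=cv2.resize(s["pixels"][125:305,210:505],None,fx=2.7,fy=2.7,interpolation=2); cv2.imwrite("pics/c0.png",i[:,:,::-1])
E
```

```text
pan ((481.1366271972656, 43.31367492675781), (39.016868591308594, 26.60829734802246), 12.571362495422363)
pan ((485.1678161621094, -149.4960479736328), (25.478872299194336, 38.87209701538086), 26.517343521118164)
pan ((632.3775634765625, -99.960205078125), (26.405012130737305, 39.58134078979492), 19.6580867767334)
bTL [0.6952 0.1158 0.028 ] [ 0.7017  0.1195 -0.0012]
bTR [ 0.6981 -0.2219  0.028 ] [ 0.7043 -0.229   0.0012]
bBL [0.4253 0.1116 0.028 ] [0.4252 0.1117 0.0274]
bBR [ 0.4301 -0.2247  0.028 ] [ 0.4285 -0.2299  0.0085]
tTR [ 0.6984 -0.3542  0.016 ] [ 7.018e-01 -3.605e-01  6.000e-04]
tBR [ 0.4305 -0.3582  0.016 ] [ 0.4292 -0.3652 -0.0007]
tBL [ 0.4291 -0.2287  0.016 ] [ 0.4288 -0.2298  0.0122]
inkcap [ 0.5641 -0.112   0.064 ] [ 0.5641 -0.1119  0.0647]
er [0.5542 0.0316 0.032 ] [0.5543 0.0316 0.0306]
caseR [0.668 0.137 0.023] [ 6.725e-01  1.406e-01 -4.000e-04]
caseBR [0.4569 0.134  0.023 ] [ 0.4556  0.1377 -0.0021]
board ((562.9912109375, -54.52447509765625), (272.2965087890625, 340.6849670410156), 1.115963339805603)
dark (258, 208, 17, 23) ((554.1929321289062, 33.028568267822266), (22.030792236328125, 35.114051818847656), 77.83096313476562)
```

View pics/c0.png

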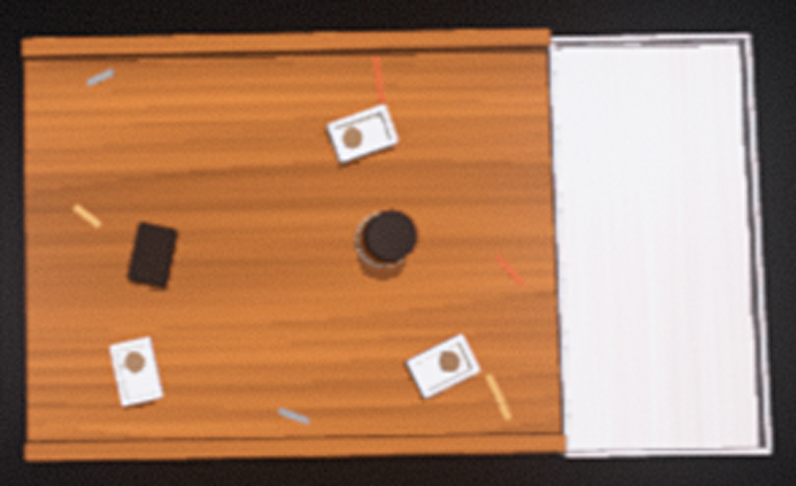

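The crop confirms this. Board yaw is about 0.8° and its end is at y≈−0.225, with the tray beyond. I'll sweep the two pans nearest the tray first.

```bash
cat >> h.py <<'E'
from bench import bot,vision
def down():
    c=[np.array([[0,s,0],[s,0,0],[0,0,-1.]]) for s in(1,-1)]
    return min(c,key=lambda R:abs(q[5]) if (q:=bot.ik([.55,-.1,.12],R)) is not None else 9)
def sweep(x,y,x1,y1,R,z=.021,slow=-.185):
    bot.move_ptp([x,y,.1],R); bot.move_linear([x,y,z],v=.15)
    k=(slow-y)/(y1-y)
    if 0<k<1: bot.move_linear([x+k*(x1-x),slow,z],v=.1)
    hit=bot.move_linear([x1,y1,z],v=.06,f_stop=15)
    bot.move_linear([x1,y1,.1],v=.2); print("t",bot.get_t(),"hit",hit)
def pic(n):
    s=vision.snapshot("top"); np.savez(f"pics/{n}.npz",**s)
    cv2.imwrite(f"pics/{n}.png",cv2.resize(s["pixels"][125:305,210:505],None,fx=2.7,fy=2.7,interpolation=2)[:,:,::-1]); return s
E
python3 - <<'E'
from h import *
R=down(); print(R.tolist()); bot.gripper_to(.015)
sweep(.632,-.060,.634,-.262,R)
sweep(.485,-.109,.487,-.262,R)
bot.move_ptp([.35,-.40,.2],R); pic("c1"); print(bot.get_t(),bot.get_force())
E
```

```text
[[0.0, 1.0, 0.0], [1.0, 0.0, 0.0], [0.0, 0.0, -1.0]]
t 7.7167 hit False
t 12.1333 hit False
13.0583 [ 0.96695242  0.14709937 -0.21743251]
```

View pics/c1.png

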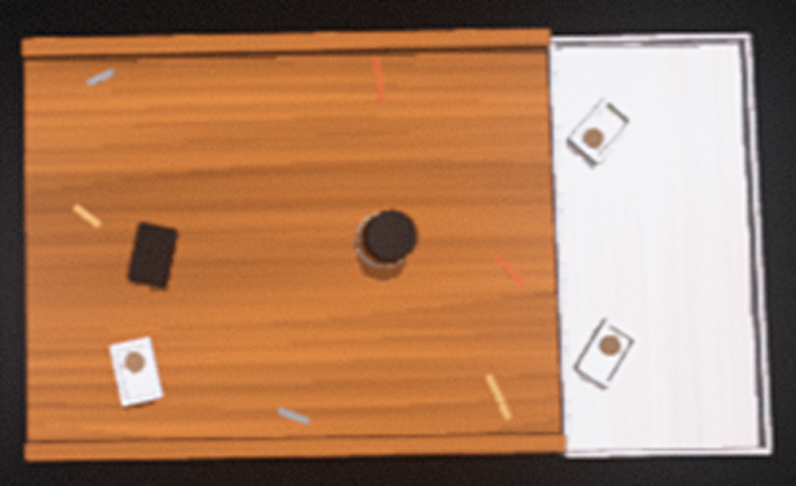

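Both pans lie in the tray, at crop positions (598,132) and (604,354), and the jar and eraser haven't moved. The last pan would land on the one at (604,354), so I'll first push that one sideways inside the tray, toward +x.

```bash
python3 - <<'E'
from h import *
s=dict(np.load("pics/c1.npz"))
f=lambda a,b,z:proj(s,210+a/2.7,125+b/2.7,z)
C=f(604,354,.012); A=f(598,132,.012); w=f(700,450,.016); e=f(585,388,.012)
print(C,A,w,e)
s2=vision.snapshot("top")
for n,(a,b) in dict(C1=(590,370),C2=(622,335),A1=(580,150),A2=(618,112),fl=(680,250)).items(): print(n,f(a,b,None).round(4))
R=np.array([[-1,0,0],[0,1,0],[0,0,-1.]]); R2=np.array([[1,0,0],[0,-1,0],[0,0,-1.]])
R=min((R,R2),key=lambda M:abs(bot.ik([.46,-.26,.1],M)[5]) if bot.ik([.46,-.26,.1],M) is not None else 9)
x0=w[0]+.003+.015; y0=min(C[1],-.256)-.001; print("start",x0,y0,"finger edge to pan",e[0]-x0-.008)
assert e[0]-x0-.008>.006 and .44<x0<.46
bot.move_ptp([x0,y0,.08],R); h=bot.move_linear([x0,y0,.008],v=.1,f_stop=8); print("down hit",h)
if not h:
    print(bot.move_linear([.535,y0,.008],v=.08,f_stop=15))
bot.move_linear(list(bot.get_eef_pos()[:2])+[.1],v=.2)
bot.move_ptp([.35,-.40,.2],R); pic("c2"); print(bot.get_t())
E
```

```text
[ 0.49201992 -0.25631604  0.012     ] [ 0.63539762 -0.25544973  0.012     ] [ 0.43172247 -0.31444659  0.016     ] [ 0.4703364  -0.24375994  0.012     ]
C1 [ 0.4816 -0.2496  0.0037]
C2 [ 0.5042 -0.2699  0.0061]
A1 [ 0.6239 -0.2442  0.0099]
A2 [ 0.6479 -0.2675  0.0157]
fl [ 0.5592 -0.3085  0.0062]
start 0.4497224654083221 -0.25731604126806157 finger edge to pan 0.012613937917222769
down hit False
False
18.5167
```

View pics/c2.png

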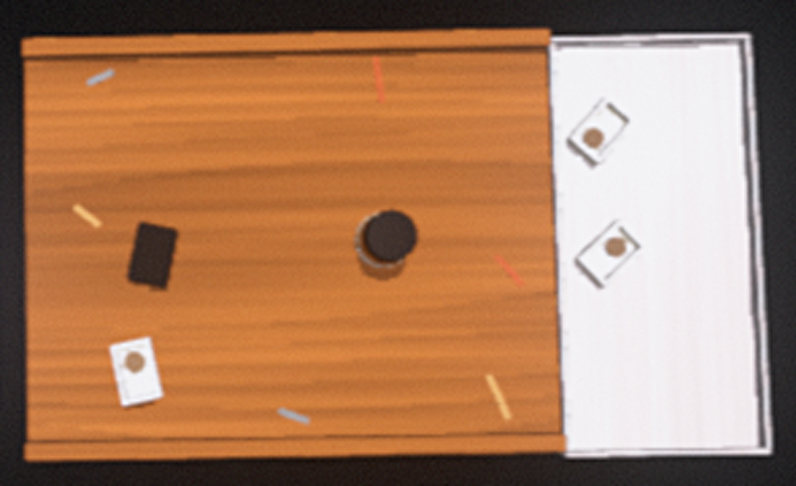

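The second pan has moved to crop (608,254), leaving the landing zone near row 360 clear. Next is the last pan.

```bash
python3 - <<'E'
from h import *
R=down()
sweep(.481,.083,.485,-.262,R)
bot.move_ptp([.30,-.45,.25],R); pic("c3"); print(bot.get_t())
E
```

```text
t 25.85 hit False
27.0583
```

View pics/c3.png

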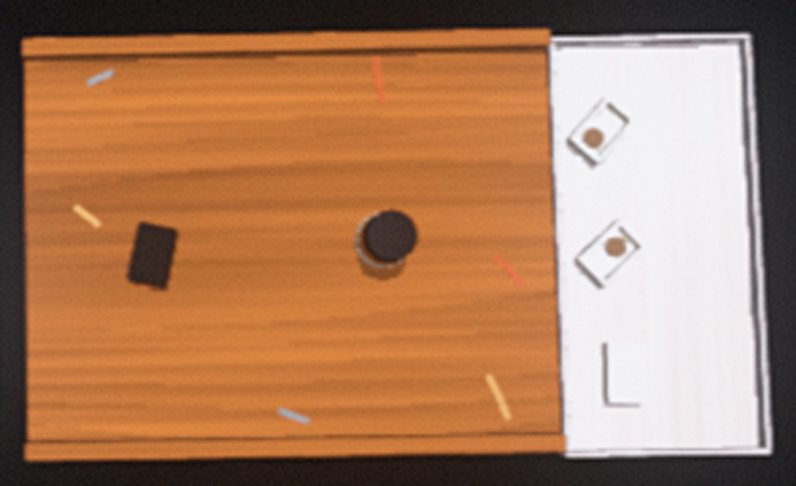

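All three pans are inside the tray. The last one, at (622,375), is overturned, which the task allows. The jar, eraser and case haven't moved.

```bash
python3 -c "
from bench import job; print(job.job_done())"
```

```text
the job is handed in; nothing more can be done
None
```

All three pans were swept into the tray by pushing only (one landed overturned), the ink jar, eraser and case were left in place, and the job was handed in at about 27 s of the 72 s allowed.

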